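# Open the slide press

### The job

The two slides in the press have set. Unscrew the knurled nut off the press's stud, then take off the pressure bar; lay both on the grey mat, the nut standing on an end face and the bar flat, and leave the things standing around where they are.

Things in the scene. Friction and masses are not known exactly. Their poses are not given: they have to be found in the camera images.
- press: Slide press, fixed: grey-painted base 90 (x) x 170 (y) x 22 mm high, origin at the centre of its underside on the worktop, z up. Glass slides lie across it at y = +-43 mm, tops at z = 24 mm. A steel stud rises from its centre. Guide pins (6 mm diameter, tops at z = 35 mm) at x = +-33, y = +-66 mm, 2 mm clear of the bar's long sides, keep the bar from turning.
- nut: Knurled steel collar nut: ring of 45 mm outside diameter, 28 mm bore, 26 mm high, about 0.12 kg; origin at the centre of its lower face, z along its axis, up. It starts screwed on the stud, resting on the bar, underside 42 mm above the worktop. Turned counterclockwise seen from above it rises and comes free after 2.4 to 3.6 rad; the angle differs each time and cannot be seen.
- bar: Dark steel pressure bar 56 (x) x 140 (y) x 12 mm with a 30 mm hole at its middle for the stud, on two rubber feet 6 mm high at y = +-43 mm that stand on the slides; 18 mm high in all, about 0.3 kg. Origin at its centre, level with the soles of the feet (starts 24 mm above the worktop), z up. With the nut off it can be gripped across the middle, over the stud, and lifts straight off.
- mat: Plain grey bench mat, fixed, 170 (x) x 190 (y) x 4 mm; origin at the centre of its underside on the worktop, x and y along its sides. Empty; nut and bar fit on it side by side. Room: an overhead rail runs along x at world y = 0.33, z = 0.64, from x = 0.39 away from the robot; a full-height pillar stands at x > 0.66, y -0.04 to 0.31. Draw the arm in before swinging under or past them.
- cover_glass_2: Small box of cover glasses, 28 x 28 x 16 mm, close behind the press base (about 75 mm along the press's +x from its centre, off to -y); bystander. Origin at the centre of its underside.
- petri_1: Petri dish with lid, 59 mm across, 14 mm high, beside the mat, about 135 mm from its centre on its -y side; bystander. Origin at the centre of its underside.
- dropper_1: Brown dropper bottle, 34 mm across, 96 mm high, standing far back by the grey pillar; bystander. Origin at the centre of its underside.
- eyepiece_spare: Black spare eyepiece, 40 mm across, 42 mm high, standing at the right; bystander. Origin at the centre of its underside.
- stud_top (a point): Centre of the stud's top, 67 mm above the worktop; axes as the press. Coarse right-hand two-start thread, 25 mm across, 22 mm rise a turn, in which two lugs in the nut's bore run, with about 3 mm end play. To feel if the nut is free, tug up gently: still threaded, it stops within 4 mm; free, it lifts off. More than 80 N between nut and stud counts as damage.
Things that resemble listed ones, but are neither listed nor needed, are in the scene too. Leave any red or yellow look-alike of the nut alone.

How it is judged (in metres and radians):
On the way, in this order (a step that is already met when the one before it is completed fails the run):
1. the nut is unscrewed and lifted clear above the stud, the bar still on the press (z of nut in the frame of press above 0.069 m and z of bar in the frame of press below 0.03 m), for 0.1 s.
2. the bar is lifted clear above the stud (z of bar in the frame of press above 0.065 m), for 0.1 s.
At the end, for the whole second after the job is handed in: Nut and bar both rest on the mat, at rest: the centre of each over the mat (within 85 mm of its centre along x, 95 mm along y), the nut standing on an end face within 0.1 rad and the bar lying flat within 0.1 rad, each within about 5 mm of lying directly on the mat (not one on the other) (x of nut in the frame of mat between -0.085 and 0.085 m and y of nut in the frame of mat between -0.095 and 0.095 m and ((angle between nut's own z axis and vertical below 0.1 rad and height (world z) of nut between 0.001 and 0.008 m) or (angle between nut's own z axis and vertical above 3.04 rad and height (world z) of nut below 0.034 m)) and x of bar in the frame of mat between -0.085 and 0.085 m and y of bar in the frame of mat between -0.095 and 0.095 m and ((angle between bar's own z axis and vertical below 0.1 rad and height (world z) of bar below 0.009 m) or (angle between bar's own z axis and vertical above 3.04 rad and height (world z) of bar below 0.027 m)) and linear speed of each of nut, bar below 0.02 m/s); the robot touches nothing.
It fails at once if nut and thread wrenched together with more than 80 N (contact force between nut and press above 80 N).
It fails at once if a bystander is moved more than 30 mm (distance of any of cover_glass_2, petri_1, dropper_1, eyepiece_spare from where it was at the start of the episode above 0.03 m).
It also fails if it takes over 72 s, if anything falls off the work surface, if the arm or the gripper's body presses on something with over 40 N, if the wrist force passes 120 N, or if a joint passes its speed limit or range.

### The arm

A 6-joint arm with a two-finger parallel gripper is mounted at the origin on a cart in front of the work surface, level with it; the furniture and walls round the work are solid. World frame = base frame: x ahead of the robot, y to its left, z up, the work surface at z = 0. Lengths are in mm, angles in rad, forces in N, time in s.
With the tool pointing down it reaches from about 325 to 750 mm from the base axis. Payload 7.6 kg.
Tool frame: the origin (TCP) lies midway between the tips of the shut fingers; the grasp point (between the pads) lies 19 mm behind it (env.tcp_to_grasp is the z of the grasp point in the tool frame, in mm); z points along the fingers, y is the line along which they close (so a half turn about z gives the same grasp; the last joint's range is limited). The gripper opens to 85 mm and grips with 20 to 120 N. Pads are 22 mm wide; open, the fingers measure 114 mm over their backs; the gripper's body (76 mm by 85 mm) begins 54 mm behind the grasp point. The pads swing forward as they close: fully open they stand 13 mm farther back than shut.
Start: joints at [1.129, 0.052, 1.401, -0, 1.689, -0.07], TCP at [190.714, 489.156, 231.323] pointing down, gripper open.
Joint ranges: [-2.9, 2.9], [-0.91, 2.17], [0.12, 2.37], [-1.06, 4.2], [0.26, 2.73], [-2.93, 2.93]. Speed limits (rad/s): [2.57, 2.57, 3.01, 3.14, 3.14, 3.14].

### API

Orientations are given as a rotation vector (axis times angle).
In Python, from cell import env, imaging, finder gives the robot as it stands. The module is installed in compiled form; this text tells all that it offers.
- The arm moves only by the shell command python3 -m jog 'ROWS'. ROWS is text: rows parted by semicolons, each of 7 numbers parted by spaces: the shift along the tool's x, y, z in cm, then the turn, a rotation vector about the tool's x, y, z in degrees, then the closure, from 0 (fully open) to 1 (shut). In form: dx dy dz wx wy wz hand; .... A call has 1 to 10 rows; each row shifts and turns the commanded pose from where the row before left it, along the tool's axes as they then stand; what a row does not reach is not made up. A row lasts 1/12 s, in which the tool goes at most 41.7 mm and 7.16 degrees, less where a joint would pass 70% of its speed; a pose out of reach is approached as far as the arm can. A call is refused whole if a number of a shift passes 4.17 or a number of a turn 7.16, either way. A call with a gripper value outside its range is refused whole. The fingers move at their own pace and stop on an object; the grip force is fixed at half the most. Time passes only in rows, so rows that do not move let the fingers close. It gives the time, the measured TCP pose, the force, the opening and the grip force at its end, in the units of the state.
- env.state(): the state, without advancing time (a new reading comes with each control period).
- imaging.get_image(name): name is "scene" or "top" or "wrist"; returns the picture (480x640x3 uint8, blue, green, red); there is no depth.
- imaging.camera_params(name): a dict with "fx", "fy", "cx", "cy" (pixels), "k1" (the pictures are not rectified: a ray, as slopes to the right and down, at radius r is drawn at 1 + k1 r^2 times it, then the intrinsics apply), "cam_to_world" (4x4, takes a point from camera to world coordinates). Camera axes: x right, y down, z forward; pixel columns grow to the right and rows downward; lengths in mm; the calibration is good to about 2 mm. A picture is of the moment at which its call begins: read the wrist's pose just before it. camera_params takes no time and is no camera call; for the wrist camera it gives the pose at the moment of the call.
- env.close_job(): hands the job in; it is judged then, once.
Trained networks look in the newest picture that a camera, given by its name, has taken for a name from the list of things; names that differ only in an ending like _2 or _b are one class to them, and where a whole thing is asked for, a point or a joint stands for the part that bears it (a point fixed in the world has none). Each returns a list of dicts, best first, with "p" (0 to 1); they miss things now and then, are a little off and sometimes report something else, mostly with a low value. They report only what shows in the picture. A call takes as long as a camera call. They do not tell look-alikes from the thing itself.
- finder.cut_out(thing, camera): "mask" (480x640 bool, what is visible of it) and "rect" ([left, top, right, bottom] in pixels, round what is visible of it).
- finder.pinpoint(thing, camera): "pixel" ([row, column] in pixels: a listed point, or the origin of a listed thing).
The state is a dict: "time": time; "joint_positions": joint angles; "dq": joint speeds; "joint_efforts": joint torques, N m; "tcp_pos": TCP position; "orientation": TCP orientation; "contact_force": force on the tool from outside, world axes, zero at the start; "moment": the same for the moment, N m; "width": finger opening in mm; "grasp_force": force on a finger pad.
Only numpy, scipy, OpenCV 4.12 (cv2) and the standard library are available. Lean on these libraries where they do the work, as an engineer would, in place of code of your own. Each camera call takes 0.05 s, during which the arm holds its last target. There are 200 camera calls.

## Working session

There is one attempt and no reset: what is moved stays moved. The work goes in short steps, Python scripts to look and compute and a shell command to move; the robot and the scene stay as the last step left them, time stands still between calls to the robot, and variables do not carry over. Pictures are saved under pics/ and viewed, at most 10 in all, crops included, and the job is handed in when it is done.

```bash
mkdir -p pics
cat > h.py <<'E'
import numpy as np, cv2
from cell import env, imaging, finder
from scipy.spatial.transform import Rotation as R
def snap(c,f=None):
    im=imaging.get_image(c)
    if f: cv2.imwrite('pics/'+f,im)
    return im
def K(p): return np.array([[p['fx'],0,p['cx']],[0,p['fy'],p['cy']],[0,0,1]]),np.array([p['k1'],0,0,0.])
def toz(p,rc,z):
    k,d=K(p); T=np.array(p['cam_to_world'])
    u=cv2.undistortPoints(np.array([[[rc[1],rc[0]]]],float),k,d)[0,0]
    r=T[:3,:3]@[u[0],u[1],1]; o=T[:3,3]; return o+r*(z-o[2])/r[2]
def proj(p,X):
    k,d=K(p); T=np.linalg.inv(np.array(p['cam_to_world']))
    return cv2.projectPoints(np.array(X,float).reshape(-1,3),cv2.Rodrigues(T[:3,:3])[0],T[:3,3],k,d)[0].reshape(-1,2)
E
python3 - <<'E'
from h import *
s=env.state(); print({k:np.round(v,3) for k,v in s.items()}, env.tcp_to_grasp)
ims=[]
for c in ['scene','top']:
    snap(c,c+'0.png'); p=imaging.camera_params(c)
    print(c,np.round(p['cam_to_world'],2).tolist())
    for t,z in [('nut',42),('stud_top',67),('bar',24),('press',0),('mat',0),('petri_1',0),('cover_glass_2',0),('dropper_1',0),('eyepiece_spare',0)]:
        for r in finder.pinpoint(t,c)[:3]: print(t,round(r['p'],2),np.round(r['pixel']),np.round(toz(p,r['pixel'],z)))
E
```

```text
{'time': np.float64(0.0), 'joint_positions': array([ 1.129,  0.053,  1.402, -0.   ,  1.689, -0.07 ]), 'dq': array([-0.001,  0.001,  0.   ,  0.   , -0.001,  0.001]), 'joint_efforts': array([-1.0000e-03, -3.8167e+01, -3.6018e+01, -0.0000e+00,  6.0000e-03,
       -0.0000e+00]), 'tcp_pos': array([190.585, 488.857, 230.476]), 'orientation': array([-5.810e-01, -3.087e+00,  2.000e-03]), 'contact_force': array([0.776, 0.528, 0.162]), 'moment': array([ 0.03 ,  0.063, -0.001]), 'grasp_force': np.float64(0.0), 'width': np.float64(85.482)} -18.700000000000003
scene [[0.48, -0.49, 0.73, -226.34], [-0.88, -0.29, 0.38, -509.37], [0.02, -0.82, -0.57, 712.09], [0.0, 0.0, 0.0, 1.0]]
nut 0.75 [235. 192.] [515. 196.  42.]
nut 0.75 [246. 269.] [566.  21.  42.]
nut 0.66 [272. 243.] [460.  16.  42.]
stud_top 0.9 [227. 188.] [508. 199.  67.]
bar 0.62 [239. 194.] [524. 201.  24.]
bar 0.5 [242. 339.] [683. -95.  24.]
press 0.91 [250. 192.] [512. 198.   0.]
mat 0.65 [301. 329.] [ 510. -159.    0.]
mat 0.45 [241. 192.] [542. 223.   0.]
mat 0.43 [353. 424.] [ 471. -376.    0.]
petri_1 0.71 [315. 393.] [ 536. -289.    0.]
cover_glass_2 0.64 [232. 190.] [568. 250.   0.]
cover_glass_2 0.57 [236. 233.] [609. 153.   0.]
dropper_1 0.78 [241. 339.] [718. -79.   0.]
eyepiece_spare 0.81 [354. 424.] [ 468. -376.    0.]
top [[-0.0, -1.0, 0.1, 496.82], [-1.0, 0.0, -0.0, -76.51], [0.0, -0.1, -1.0, 1015.13], [0.0, 0.0, 0.0, 1.0]]
nut 0.81 [268. 190.] [524. 202.  42.]
nut 0.69 [282. 264.] [494.  43.  42.]
nut 0.68 [234. 267.] [598.  37.  42.]
stud_top 0.75 [271. 188.] [518. 200.  67.]
bar 0.82 [270. 193.] [521. 202.  24.]
press 0.79 [272. 199.] [517. 194.   0.]
mat 0.86 [276. 354.] [ 506. -154.    0.]
petri_1 0.97 [264. 413.] [ 533. -289.    0.]
cover_glass_2 0.52 [232. 223.] [607. 141.   0.]
dropper_1 0.65 [184. 320.] [719. -78.   0.]
eyepiece_spare 0.54 [290. 453.] [ 474. -377.    0.]
```

View pics/scene0.png

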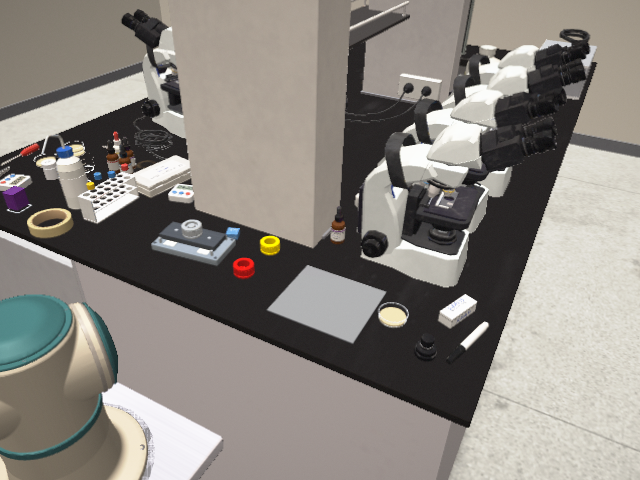

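View pics/top0.png

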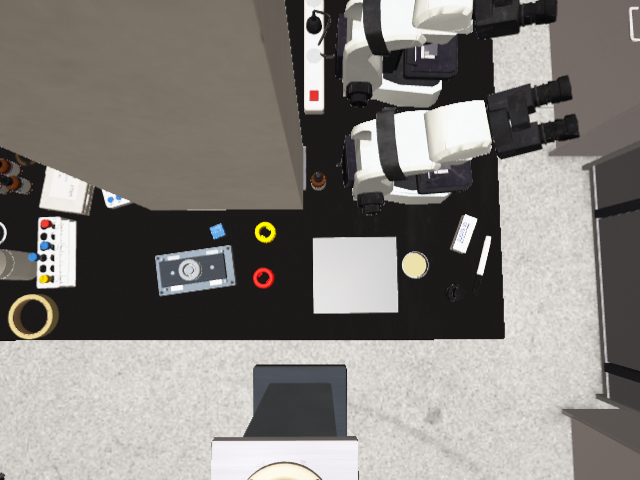

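The scene view shows the press with its nut at about (235,192), a red ring at (268,243), a yellow ring at (245,270) and the mat at (301,329). The top view puts the press at (271,190), its long axis tilted by a few degrees, and the mat at (276,354). Next I draw the arm in, swing it past the rail and extend over the press.

```bash
python3 -m jog '-2.5 -2.77 0 0 0 0 0; -2.5 -2.77 0 0 0 0 0; -2.5 -2.77 0 0 0 0 0; -2.5 -2.77 0 0 0 0 0; -2.5 -2.77 0 0 0 0 0; -2.5 -2.77 0 0 0 0 0; 0 0 0 0 0 0 0; 0 0 0 0 0 0 0'
```

```text
time: 1.67
tcp_pos: [270.8, 278.8, 231.8]
orientation: [0.586, 3.086, 0.002]
contact_force: [1.0, -0.5, 0.6]
width: 85.1
grasp_force: 0.0
```

```bash
cat >> h.py <<'E'
def plan(xyz,yaw_y=None):
    "shift in tool axes [cm] to xyz; turn about tool z [deg] so tool y lies along world azimuth yaw_y (mod 180)"
    s=env.state(); M=R.from_rotvec(s['orientation']).as_matrix()
    print('tcp',np.round(s['tcp_pos'],1),'q',np.round(s['joint_positions'],2),'t',round(float(s['time']),2),'w',round(float(s['width']),1))
    print('shift cm',np.round(M.T@(np.array(xyz)-s['tcp_pos'])/10,2),'toolx',np.round(M[:,0],3),'tooly',np.round(M[:,1],3),'toolz',np.round(M[:,2],3))
    if yaw_y is not None:
        d=(yaw_y-np.degrees(np.arctan2(M[1,1],M[0,1]))+90)%180-90; print('turn wz',-d)
E
python3 -c "
from h import *
plan([480,185,230])"
```

```text
tcp [270.8 278.8 231.8] q [ 0.7  -0.35  1.76  0.    1.73 -0.49] t 1.67 w 85.1
shift cm [-22.91  -1.06   0.19] toolx [-0.93   0.367 -0.001] tooly [0.367 0.93  0.002] toolz [ 0.001  0.001 -1.   ]
```

```bash
python3 -m jog '-3.27 -0.15 -0.5 0 0 7 0; -3.27 -0.5 -0.5 0 0 0 0; -3.27 -0.5 -0.5 0 0 0 0; -3.27 -0.5 -0.5 0 0 0 0; -3.27 -0.5 -0.5 0 0 0 0; -3.27 -0.5 -0.5 0 0 0 0; -3.27 -0.5 -0.5 0 0 0 0; 0 0 0 0 0 0 0; 0 0 0 0 0 0 0'
python3 - <<'E'
from h import *
plan([515,198,200])
p=imaging.camera_params('wrist'); snap('wrist','w0.png'); print(np.round(p['cam_to_world'],2).tolist())
for t,z in [('stud_top',67),('nut',42),('bar',24),('press',0)]:
    for r in finder.pinpoint(t,'wrist')[:2]: print(t,round(r['p'],2),np.round(r['pixel']),np.round(toz(p,r['pixel'],z),1))
E
```

```text
time: 2.42
tcp_pos: [459.3, 147.5, 265.7]
orientation: [-0.769, -3.045, 0.0]
contact_force: [0.5, -0.1, -0.5]
width: 85.6
grasp_force: 0.0
tcp [459.3 147.5 265.7] q [ 0.23 -0.07  1.46  0.    1.76 -0.84] t 2.42 w 85.6
shift cm [-2.52  7.09  6.57] toolx [-0.88   0.475  0.001] tooly [ 0.475  0.88  -0.   ] toolz [-0.001  0.    -1.   ]
[[0.47, 0.84, 0.27, 388.62], [0.88, -0.45, -0.15, 185.26], [-0.0, 0.31, -0.95, 408.31], [0.0, 0.0, 0.0, 1.0]]
stud_top 0.59 [240. 402.] [521.1 196.8  67. ]
nut 0.91 [333. 310.] [584.4  55.7  42. ]
nut 0.66 [261. 276.] [487.6  67.   42. ]
bar 0.6 [225. 396.] [519.9 200.1  24. ]
press 0.77 [223. 391.] [522.  196.7   0. ]
```

View pics/w0.png

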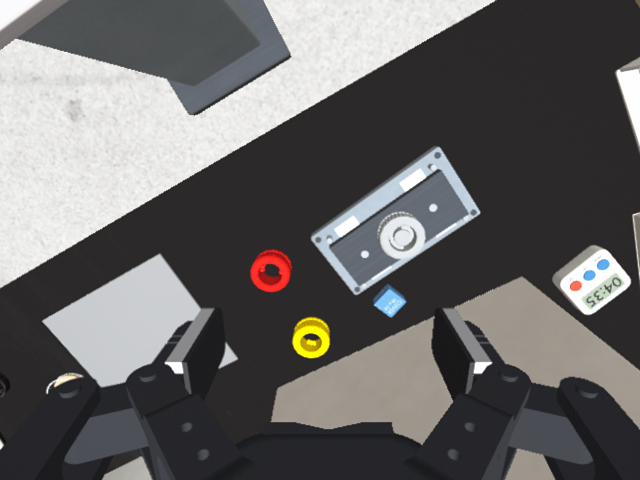

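The wrist view shows the press whole, with the base top corners at about (313,237), (437,148), (479,212) and (357,293), and the nut at (402,236). The red ring at (271,270) and the yellow one at (311,338) stand clear of it. I'll fit silhouettes to get precise poses.

```bash
cat >> h.py <<'E'
from scipy.optimize import minimize
def box(a,b,z0,z1): return np.array([[x,y,z] for x in(-a,a) for y in(-b,b) for z in(z0,z1)],float)
def cyl(r,z0,z1): return np.array([[r*np.cos(t),r*np.sin(t),z] for t in np.linspace(0,6.28,40) for z in(z0,z1)])
def fit(p,mask,pts,x0):
    S=4; cols=np.where(mask.any(0))[0]; rows=np.where(mask.any(1))[0]
    o=np.array([cols[0]-15,rows[0]-15]); sz=(cols[-1]-cols[0]+30,rows[-1]-rows[0]+30)
    m=np.zeros((sz[1],sz[0]),np.uint8); mm=mask[max(o[1],0):o[1]+sz[1],max(o[0],0):o[0]+sz[0]]
    m[max(-o[1],0):max(-o[1],0)+mm.shape[0],max(-o[0],0):max(-o[0],0)+mm.shape[1]]=mm
    m=cv2.resize(m*255,None,fx=S,fy=S,interpolation=cv2.INTER_LINEAR)>127
    def cost(v):
        a=v[2] if len(v)>2 else 0; c,s=np.cos(a),np.sin(a)
        W=pts@np.array([[c,s,0],[-s,c,0],[0,0,1]])+[v[0],v[1],0]
        h=cv2.convexHull(((proj(p,W)-o+.5)*S).astype(np.float32)).astype(np.int32)
        d=np.zeros(m.shape,np.uint8); cv2.fillConvexPoly(d,h,1); d=d>0
        return 1-(d&m).sum()/(d|m).sum()
    st=[6,6,.1][:len(x0)]; sim=np.vstack([x0]+[np.array(x0)+np.eye(len(x0))[i]*st[i] for i in range(len(x0))])
    r=minimize(cost,x0,method='Nelder-Mead',options=dict(initial_simplex=sim,xatol=.02,fatol=1e-5))
    return np.round(r.x,3),round(1-r.fun,3)
def best(t,c,pt):
    L=[r for r in finder.cut_out(t,c)]
    return min(L,key=lambda r:np.hypot(*(np.array([np.mean(np.where(r['mask'])[1]),np.mean(np.where(r['mask'])[0])])-pt)))['mask']
E
python3 - <<'E'
from h import *
for c in ['wrist','top']:
    p=imaging.camera_params(c); snap(c)
    q=lambda X:proj(p,X)[0]
    P=[517,198,30]
    m=best('press',c,q(P)); u=m.copy()
    nm=best('nut',c,q([517,198,60]))
    bm=best('bar',c,q([517,198,40])); u|=nm|bm
    print(c,m.sum(),nm.sum(),bm.sum())
    print('press',fit(p,u,box(45,85,0,22),[517,198,.12]))
    print('nut',fit(p,nm,cyl(22.5,42,68),[517,198]))
    print('bar',fit(p,bm|nm,box(28,70,30,42),[517,198,.12]))
    if c=='top':
        print('mat',fit(p,best('mat',c,q([506,-155,4])),box(85,95,0,4),[506,-155,0.0]))
E
```

```text
wrist 5399 1394 5346
press (array([5.20633e+02, 1.97651e+02, 1.41000e-01]), np.float64(0.954))
nut (array([519.757, 197.735]), np.float64(0.742))
bar (array([5.20146e+02, 1.97837e+02, 1.42000e-01]), np.float64(0.913))
top 1423 330 1163
press (array([5.21724e+02, 1.98554e+02, 1.41000e-01]), np.float64(0.875))
nut (array([522.025, 198.429]), np.float64(0.739))
bar (array([5.21359e+02, 1.98549e+02, 1.46000e-01]), np.float64(0.851))
mat (array([ 5.10922e+02, -1.56460e+02,  2.00000e-03]), np.float64(0.98))
```

```bash
python3 -m jog '-1 2.45 0 0 0 0 0; -1 2.45 0 0 0 0 0; -1 2.45 0 0 0 0 0; 0 0 0.5 0 0 7 0; 0 0 0.5 0 0 7 0; 0 0 0.5 0 0 7 0; 0 0 0.5 0 0 7 0; 0 0 0.5 0 0 7 0; 0 0 0.5 0 0 7 0; 0 0 0.5 0 0 7 0'
python3 -m jog '0 0 0.5 0 0 7 0; 0 0 0.5 0 0 7 0; 0 0 0.5 0 0 7 0; 0 0 0.5 0 0 7 0; 0 0 0.5 0 0 7 0; 0 0 0.5 0 0 7 0; 0 0 0.5 0 0 7 0; 0 0 0.5 0 0 7 0; 0 0 0.5 0 0 7 0; 0 0 0.5 0 0 7 0'
python3 -m jog '0 0 0.5 0 0 7 0; 0 0 0.5 0 0 7 0; 0 0 0.5 0 0 7 0; 0 0 0.5 0 0 7 0; 0 0 0.5 0 0 7 0; 0 0 0.5 0 0 7 0; 0 0 0.5 0 0 7 0;0 0 0 0 0 0 0; 0 0 0 0 0 0 0'
python3 - <<'E'
from h import *
plan([520.5,198,39])
c='wrist';p=imaging.camera_params(c); snap(c,'w1.png')
q=lambda X:proj(p,X)[0]
m=best('press',c,q([520,198,30])); nm=best('nut',c,q([520,198,60])); bm=best('bar',c,q([520,198,40])); u=m|nm|bm
print(m.sum(),nm.sum(),bm.sum())
print('press',fit(p,u,box(45,85,0,22),[520,198,.14]))
print('bar',fit(p,bm|nm,box(28,70,30,42),[520,198,.14]))
f=nm.astype(np.uint8);cs,_=cv2.findContours(f,0,1);g=np.zeros_like(f);cv2.drawContours(g,[max(cs,key=cv2.contourArea)],-1,1,-1)
print('nut',fit(p,g>0,cyl(22.5,42,68),[520,198]))
E
```

```text
time: 3.95
tcp_pos: [519.8, 197.6, 231.0]
orientation: [-1.97, -2.447, 0.0]
contact_force: [0.4, 0.7, -0.1]
width: 85.4
grasp_force: 0.0
time: 4.78
tcp_pos: [519.8, 197.5, 181.0]
orientation: [-3.017, -0.875, 0.0]
contact_force: [0.4, 0.1, 0.3]
width: 85.2
grasp_force: 0.0
time: 5.53
tcp_pos: [519.7, 197.5, 146.1]
orientation: [3.11, -0.44, -0.001]
contact_force: [0.1, -0.2, -0.4]
width: 85.4
grasp_force: 0.0
tcp [519.7 197.5 146.1] q [0.3  0.18 1.43 0.   1.53 2.15] t 5.53 w 85.4
shift cm [ 0.07 -0.07 10.71] toolx [ 0.961 -0.277 -0.   ] tooly [-0.277 -0.961  0.   ] toolz [-0.001 -0.    -1.   ]Traceback (most recent call last):
  File "<stdin>", line 5, in <module>
  File "h.py", line 43, in best
    return min(L,key=lambda r:np.hypot(*(np.array([np.mean(np.where(r['mask'])[1]),np.mean(np.where(r['mask'])[0])])-pt)))['mask']
           ~~~^^^^^^^^^^^^^^^^^^^^^^^^^^^^^^^^^^^^^^^^^^^^^^^^^^^^^^^^^^^^^^^^^^^^^^^^^^^^^^^^^^^^^^^^^^^^^^^^^^^^^^^^^^^^
ValueError: min() iterable argument is empty
```

View pics/w1.png

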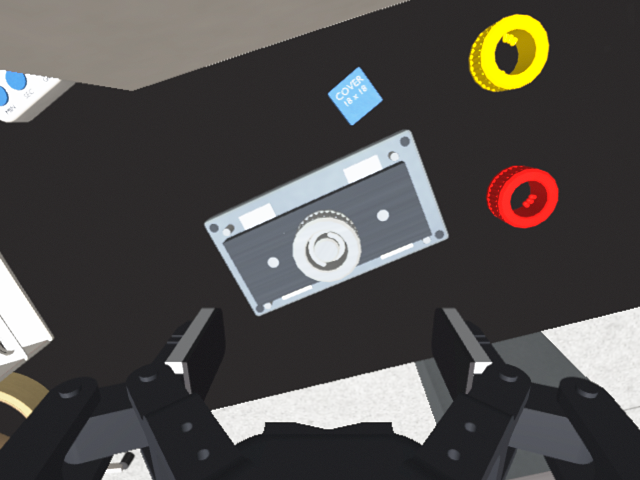

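The wrist view shows the nut's top ring centred at about (327,250), with the base corners at (410,130), (447,237), (258,316) and (205,222). I'll turn these into positions.

Run:
```python
from h import *
p=imaging.camera_params('wrist')
print('nut',toz(p,[250,327],68))
im=cv2.imread('pics/w1.png'); hsv=cv2.cvtColor(im,cv2.COLOR_BGR2HSV)
m=((hsv[...,2]>65)).astype(np.uint8); n,l=cv2.connectedComponents(m); mm=(l==l[250,300]) 
cs,_=cv2.findContours(mm.astype(np.uint8),0,1); g=np.zeros_like(m);cv2.drawContours(g,[max(cs,key=cv2.contourArea)],-1,1,-1)
print(g.sum(), 'press',fit(p,g>0,box(45,85,0,22),[520,198,.14]))
b=((hsv[...,2]>140)&(hsv[...,1]<30)).astype(np.uint8); n,l,st,ce=cv2.connectedComponentsWithStats(b); i=l[250,303]
cs,_=cv2.findContours((l==i).astype(np.uint8),0,1); e=cv2.minEnclosingCircle(max(cs,key=cv2.contourArea)); print(st[i],e, toz(p,[e[0][1],e[0][0]],68))
print(proj(p,[[520.5,198,68],[520.5,198,67]]))
```

```text
nut [520.56355276 197.81436082  68.        ]
25194 press (array([5.20e+02, 1.98e+02, 1.40e-01]), np.float64(0.987))
[ 205  130  243  186 5836] ((326.5304870605469, 220.30197143554688), 121.62135314941406) [539.73848416 192.54002386  68.        ]
[[326.75254755 250.16402246]
 [326.75744851 249.65110784]]
```

```bash
python3 -m jog '0.08 -0.07 3.6 0 0 0 0; 0 0 3.6 0 0 0 0; 0 0 2.4 0 0 0 0; 0 0 1.0 0 0 0 0; 0 0 0 0 0 0 0; 0 0 0 0 0 0 0.2;0 0 0 0 0 0 0.4;0 0 0 0 0 0 0.6;0 0 0 0 0 0 0.8;0 0 0 0 0 0 1'
python3 -m jog '0 0 0 0 0 0 1; 0 0 0 0 0 0 1; 0 0 0 0 0 0 1'; python3 -c "
from h import *
plan([520.5,198,40])"
```

```text
time: 6.57
tcp_pos: [522.2, 198.5, 42.9]
orientation: [-3.108, 0.445, -0.006]
contact_force: [-0.1, -0.2, 6.1]
width: 43.6
grasp_force: 61.5
time: 6.82
tcp_pos: [522.2, 198.5, 42.9]
orientation: [-3.108, 0.445, -0.006]
contact_force: [-0.2, -0.6, 6.2]
width: 44.1
grasp_force: 61.5
tcp [522.2 198.5  42.9] q [0.3  0.29 1.53 0.   1.33 2.15] t 6.82 w 44.1
shift cm [-0.15  0.1   0.29] toolx [ 0.96  -0.281  0.004] tooly [-0.281 -0.96  -0.003] toolz [ 0.004  0.001 -1.   ]
```

```bash
python3 -m jog '0 0 -0.2 0 0 0 1; 0 0 -0.14 0 0 -3 1; 0 0 -0.04 0 0 -5 1; 0 0 -0.04 0 0 -7 1; 0 0 -0.05 0 0 -7 1; 0 0 -0.04 0 0 -7 1; 0 0 -0.04 0 0 -7 1; 0 0 -0.05 0 0 -7 1; 0 0 0 0 0 0 1'; python3 -c "
from h import *
plan([520.5,198,40]); print(env.state()['moment'])"
```

```text
time: 7.57
tcp_pos: [521.2, 198.4, 46.5]
orientation: [-3.054, -0.733, -0.003]
contact_force: [2.7, 2.8, -3.8]
width: 43.9
grasp_force: 62.1
tcp [521.2 198.4  46.5] q [0.3  0.28 1.52 0.   1.33 1.4 ] t 7.57 w 43.9
shift cm [-0.08  0.01  0.65] toolx [0.891 0.454 0.002] tooly [ 0.454 -0.891 -0.   ] toolz [ 0.001  0.001 -1.   ]
[ 0.48040946 -0.49853166  0.01647508]
```

```bash
python3 -m jog '0 0 -0.04 0 0 -7 1; 0 0 -0.04 0 0 -7 1; 0 0 -0.05 0 0 -7 1; 0 0 -0.04 0 0 -7 1; 0 0 -0.04 0 0 -7 1; 0 0 -0.04 0 0 -7 1; 0 0 -0.05 0 0 -7 1; 0 0 -0.04 0 0 -7 1; 0 0 -0.04 0 0 -7 1; 0 0 0 0 0 0 1'
python3 -m jog '0 0 -0.04 0 0 -7 1; 0 0 -0.04 0 0 -7 1; 0 0 -0.05 0 0 -7 1; 0 0 -0.04 0 0 -7 1; 0 0 -0.04 0 0 -7 1; 0 0 -0.04 0 0 -7 1; 0 0 -0.05 0 0 -7 1; 0 0 -0.04 0 0 -7 1; 0 0 0 0 0 0 1'
python3 -m jog '0 0 -0.04 0 0 -7 1; 0 0 -0.04 0 0 -7 1; 0 0 -0.05 0 0 -7 1; 0 0 -0.04 0 0 -7 1; 0 0 -0.04 0 0 -7 1; 0 0 -0.04 0 0 -7 1; 0 0 -0.04 0 0 -7 1; 0 0 -0.04 0 0 -7 1; 0 0 0 0 0 0 1'
python3 -c "
from h import *
plan([520.5,198,40])"
```

```text
time: 8.4
tcp_pos: [520.3, 199.2, 50.4]
orientation: [-2.221, -2.219, -0.002]
contact_force: [-1.9, 4.7, -0.2]
width: 43.8
grasp_force: 62.4
time: 9.15
tcp_pos: [519.4, 198.7, 53.3]
orientation: [-0.919, -3.001, 0.0]
contact_force: [-5.7, 1.9, 0.3]
width: 43.8
grasp_force: 62.5
time: 9.9
tcp_pos: [519.7, 197.7, 56.4]
orientation: [0.594, -3.082, 0.001]
contact_force: [-3.7, -2.0, -1.0]
width: 43.4
grasp_force: 62.4
tcp [519.7 197.7  56.4] q [ 0.3   0.27  1.52 -0.    1.36 -1.65] t 9.9 w 43.4
shift cm [-0.09 -0.    1.64] toolx [-0.928 -0.371  0.003] tooly [-0.371  0.928  0.   ] toolz [-0.003 -0.001 -1.   ]
```

Turned 217° with low forces, so now a gentle tug.

```bash
python3 -m jog '0 0 -0.15 0 0 0 1; 0 0 -0.15 0 0 0 1; 0 0 -0.15 0 0 0 1; 0 0 0 0 0 0 1'; python3 -m jog '0 0 -0.15 0 0 0 1; 0 0 -0.15 0 0 0 1; 0 0 0 0 0 0 1'
```

```text
time: 10.23
tcp_pos: [520.1, 197.7, 61.3]
orientation: [0.585, -3.084, 0.001]
contact_force: [-6.2, -3.7, 1.2]
width: 43.6
grasp_force: 62.5
time: 10.48
tcp_pos: [521.8, 198.4, 65.5]
orientation: [-0.588, 3.083, 0.001]
contact_force: [0.4, -0.6, -0.6]
width: 43.4
grasp_force: 62.4
```

```bash
python3 -m jog '0 0 -0.8 0 0 0 1; 0 0 -1.5 0 0 0 1; 0 0 -2.5 0 0 0 1; 0 0 -2.5 0 0 0 1; 0 0 -2.5 0 0 0 1; 0 0 -0.7 0 0 0 1; 0 0 0 0 0 0 1'
python3 - <<'E'
from h import *
plan([461,-200,170])
a=snap('scene');b=snap('wrist'); cv2.imwrite('pics/a.png',np.hstack([cv2.resize(a[150:350,120:320],(400,400)),cv2.resize(b,(400,300))[:, :].copy() if 0 else cv2.copyMakeBorder(cv2.resize(b,(400,300)),50,50,0,0,0)]))
E
```

```text
time: 11.07
tcp_pos: [522.2, 198.5, 172.5]
orientation: [-0.589, 3.079, 0.001]
contact_force: [0.0, 0.1, -1.3]
width: 43.8
grasp_force: 62.4
tcp [522.2 198.5 172.5] q [ 0.3   0.17  1.4   0.    1.57 -1.65] t 11.07 w 43.8
shift cm [ 20.4  -34.77   0.14] toolx [-0.929 -0.369 -0.006] tooly [-0.369  0.929 -0.   ] toolz [ 0.006  0.002 -1.   ]
```

View pics/a.png

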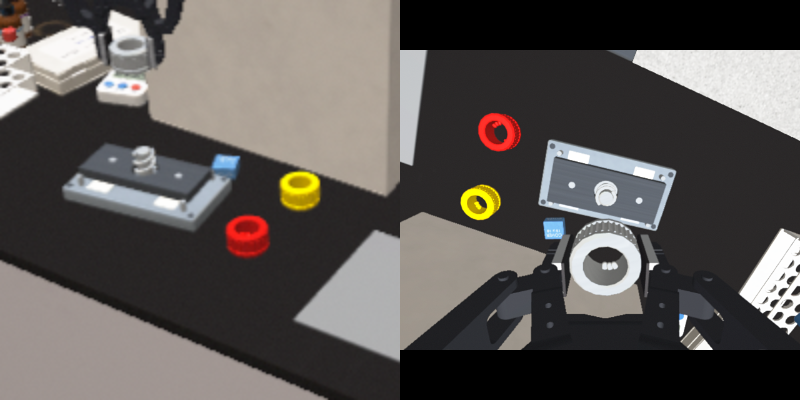

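The nut is held level in the gripper, and the bar is still on the press with its stud bare. Now to the mat.

```bash
python3 -m jog '1.0 -1.7 0 0 0 0 1; 1.7 -2.9 0 0 0 0 1; 1.7 -2.9 0 0 0 0 1; 1.7 -2.9 0 0 0 0 1; 1.7 -2.9 0 0 0 0 1; 1.7 -2.9 0 0 0 0 1; 1.7 -2.9 0 0 0 0 1; 1.7 -2.9 0 0 0 0 1; 1.7 -2.9 0 0 0 0 1; 1.7 -2.9 0 0 0 0 1'
python3 -m jog '1.7 -2.9 0 0 0 0 1; 1.7 -2.9 0 0 0 0 1; 0.7 -1.2 0 0 0 0 1; 0 0 3 0 0 0 1; 0 0 4 0 0 0 1; 0 0 4 0 0 0 1; 0 0 3 0 0 0 1; 0 0 0 0 0 0 1; 0 0 0 0 0 0 1'
python3 -c "
from h import *
plan([461,-200,6])"
```

```text
time: 12.0
tcp_pos: [470.7, -121.8, 167.0]
orientation: [0.59, -3.083, -0.003]
contact_force: [0.4, 0.9, -0.5]
width: 44.2
grasp_force: 62.4
time: 12.75
tcp_pos: [458.1, -199.8, 27.0]
orientation: [0.59, -3.081, -0.006]
contact_force: [-0.2, -0.7, 0.2]
width: 43.8
grasp_force: 62.4
tcp [ 458.1 -199.8   27. ] q [-0.49  0.16  1.71  0.    1.28 -2.43] t 12.75 w 43.8
shift cm [-0.27 -0.14  2.1 ] toolx [-0.929 -0.37   0.004] tooly [-0.37   0.929  0.005] toolz [-0.005  0.003 -1.   ]
```

```bash
python3 -m jog '0 0 1.2 0 0 0 1; 0 0 0.3 0 0 0 1; 0 0 0 0 0 0 1; 0 0 0 0 0 0 1';python3 -m jog '0 0 0.2 0 0 0 1; 0 0 0 0 0 0 1'; python3 -m jog '0 0 0.2 0 0 0 1; 0 0 0 0 0 0 1'; python3 -m jog '0 0 0.2 0 0 0 1; 0 0 0 0 0 0 1'
```

```text
time: 13.08
tcp_pos: [460.4, -200.9, 15.2]
orientation: [-0.591, 3.084, -0.001]
contact_force: [0.5, 0.0, 0.3]
width: 43.9
grasp_force: 62.4
time: 13.25
tcp_pos: [460.2, -200.8, 12.7]
orientation: [-0.591, 3.085, -0.001]
contact_force: [0.3, 0.1, -0.5]
width: 43.5
grasp_force: 62.4
time: 13.42
tcp_pos: [459.8, -200.7, 10.1]
orientation: [0.591, -3.085, -0.0]
contact_force: [-0.2, -0.5, -0.6]
width: 44.0
grasp_force: 62.4
time: 13.58
tcp_pos: [459.7, -200.6, 7.9]
orientation: [0.591, -3.085, -0.001]
contact_force: [0.2, -0.1, -0.5]
width: 43.8
grasp_force: 62.4
```

```bash
python3 -m jog '0 0 0.1 0 0 0 1; 0 0 0 0 0 0 1; 0 0 0 0 0 0 1'; python3 -m jog '0 0 0.1 0 0 0 1; 0 0 0 0 0 0 1;0 0 0 0 0 0 1'; python3 -m jog '0 0 0.1 0 0 0 1; 0 0 0 0 0 0 1;0 0 0 0 0 0 1'
```

```text
time: 13.83
tcp_pos: [459.8, -200.7, 7.2]
orientation: [0.591, -3.085, -0.0]
contact_force: [0.4, 0.8, -1.2]
width: 43.5
grasp_force: 62.4
time: 14.08
tcp_pos: [459.9, -200.7, 6.2]
orientation: [0.591, -3.085, -0.0]
contact_force: [1.0, 0.1, 0.0]
width: 43.5
grasp_force: 62.4
time: 14.33
tcp_pos: [459.8, -200.7, 5.2]
orientation: [0.591, -3.085, -0.0]
contact_force: [0.8, 0.2, -0.3]
width: 43.6
grasp_force: 62.4
```

```bash
python3 -m jog '0 0 0.1 0 0 0 1; 0 0 0 0 0 0 1; 0 0 0 0 0 0 1'; python3 -m jog '0 0 0.1 0 0 0 1; 0 0 0 0 0 0 1;0 0 0 0 0 0 1'
```

```text
time: 14.58
tcp_pos: [460.1, -200.8, 4.9]
orientation: [-0.591, 3.085, -0.0]
contact_force: [-3.2, 1.4, 5.8]
width: 43.5
grasp_force: 62.9
time: 14.83
tcp_pos: [460.3, -200.9, 4.8]
orientation: [-0.591, 3.085, -0.001]
contact_force: [-5.2, 2.7, 12.8]
width: 43.8
grasp_force: 63.8
```

```bash
python3 -m jog '0 0 -0.15 0 0 0 1; 0 0 0 0 0 0 0.7; 0 0 0 0 0 0 0.4; 0 0 0 0 0 0 0; 0 0 0 0 0 0 0; 0 0 -1 0 0 0 0; 0 0 -3 0 0 0 0; 0 0 -4 0 0 0 0; 0 0 -4 0 0 0 0; 0 0 -4 0 0 0 0'
python3 -m jog '0 0 -2 0 0 0 0; -1.0 1.7 -0.5 0 0 0 0; -1.7 2.9 -0.5 0 0 0 0; -1.7 2.9 0 0 0 0 0; -1.7 2.9 0 0 0 0 0; -1.7 2.9 0 0 0 0 0; -1.7 2.9 0 0 0 0 0; -1.7 2.9 0 0 0 0 0; -1.7 2.9 0 0 0 0 0; -1.7 2.9 0 0 0 0 0'
python3 - <<'E'
from h import *
plan([520.5,198,180],8.1)
p=imaging.camera_params('top'); a=snap('top')[200:350,120:440]; b=snap('scene')[200:350,140:440]
cv2.imwrite('pics/b.png',np.vstack([cv2.resize(a,(640,300)),cv2.resize(b,(640,300))]))
E
```

```text
time: 15.67
tcp_pos: [459.5, -200.5, 167.3]
orientation: [-0.591, 3.085, -0.0]
contact_force: [0.6, -0.0, -0.4]
width: 85.3
grasp_force: 0.0
time: 16.5
tcp_pos: [503.4, 86.3, 195.7]
orientation: [-0.591, 3.084, -0.0]
contact_force: [1.0, -0.1, 0.8]
width: 85.3
grasp_force: 0.0
tcp [503.4  86.3 195.7] q [ 0.1   0.02  1.5   0.    1.62 -1.85] t 16.5 w 85.3
shift cm [-5.72  9.74  1.58] toolx [-0.929 -0.37  -0.001] tooly [-0.37   0.929 -0.   ] toolz [ 0.001  0.    -1.   ]
turn wz -76.39720668632492
```

View pics/b.png

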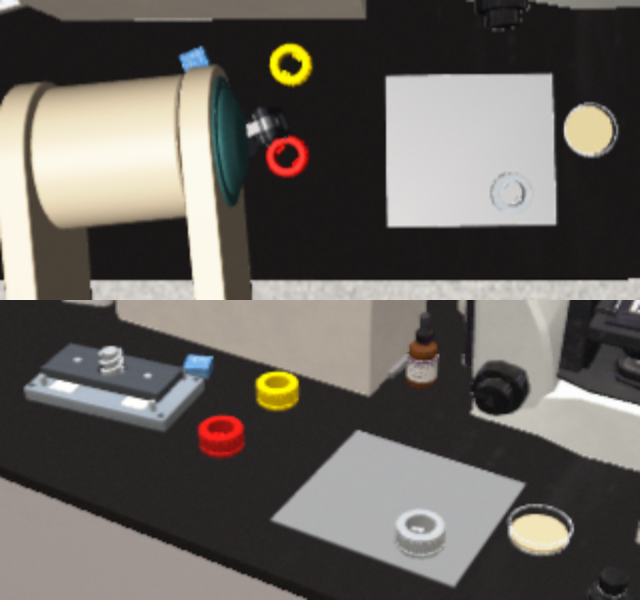

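The nut stands on the mat, at about (510,192) in the top crop, and nothing else has moved. Now for the bar.

```bash
python3 -m jog '-1.9 3.25 0.5 0 0 0 0; -1.9 3.25 0.5 0 0 0 0; -1.9 3.25 0.5 0 0 0 0; 0 0 0 0 0 6.9 0; 0 0 0 0 0 6.9 0; 0 0 0 0 0 6.9 0; 0 0 0 0 0 6.9 0; 0 0 0 0 0 6.9 0; 0 0 0 0 0 6.9 0; 0 0 0 0 0 6.9 0'
python3 -m jog '0 0 0.5 0 0 6.9 0; 0 0 0.5 0 0 6.9 0; 0 0 0.5 0 0 6.9 0; 0 0 0.5 0 0 6.9 0; 0 0 0.5 0 0 6.9 0; 0 0 0.5 0 0 6.9 0; 0 0 0.5 0 0 6.9 0; 0 0 0.5 0 0 6.9 0; 0 0 0 0 0 0 0; 0 0 0 0 0 0 0'
python3 - <<'E'
from h import *
plan([520.5,198,28],8.1)
E
```

```text
time: 17.43
tcp_pos: [520.5, 195.5, 180.5]
orientation: [0.733, 3.055, 0.0]
contact_force: [-0.4, 0.1, -0.5]
width: 85.4
grasp_force: 0.0
time: 18.27
tcp_pos: [520.4, 195.7, 140.1]
orientation: [2.053, 2.378, -0.0]
contact_force: [0.4, 0.2, 0.1]
width: 85.5
grasp_force: 0.0
tcp [520.4 195.7 140.1] q [ 0.29  0.19  1.44 -0.    1.52  0.15] t 18.27 w 85.5
shift cm [ 0.23  0.04 11.21] toolx [-0.146  0.989 -0.   ] tooly [ 0.989  0.146 -0.   ] toolz [-0. -0. -1.]
turn wz 0.2727919123164213
```

```bash
python3 -m jog '0.23 0.04 4 0 0 0 0; 0 0 4 0 0 0 0; 0 0 2.4 0 0 0 0; 0 0 0.9 0 0 0 0; 0 0 0 0 0 0 0; 0 0 0 0 0 0 0.2; 0 0 0 0 0 0 0.4; 0 0 0 0 0 0 0.7; 0 0 0 0 0 0 1; 0 0 0 0 0 0 1'
python3 -m jog '0 0 0 0 0 0 1; 0 0 0 0 0 0 1; 0 0 -0.3 0 0 0 1; 0 0 -0.5 0 0 0 1; 0 0 0 0 0 0 1'
```

```text
time: 19.1
tcp_pos: [522.2, 199.1, 30.0]
orientation: [2.055, 2.373, 0.007]
contact_force: [-0.7, -0.8, 7.2]
width: 54.1
grasp_force: 64.3
time: 19.52
tcp_pos: [521.0, 198.8, 36.2]
orientation: [2.056, 2.374, 0.003]
contact_force: [1.3, -0.8, -2.5]
width: 54.4
grasp_force: 63.8
```

```bash
python3 -m jog '0 0 -1 0 0 0 1; 0 0 -1.5 0 0 0 1; 0 0 -2 0 0 0 1; 0 0 -2.5 0 0 0 1; 0 0 -2.5 0 0 0 1; 0 0 -2.5 0 0 0 1; 0 0 -1 0 0 0 1; 0 0 0 0 0 0 1; 0 0 0 0 0 0 1; 0 0 0 0 0 0 1'
python3 - <<'E'
from h import *
plan([551,-156,165],0)
a=snap('scene');b=snap('wrist'); cv2.imwrite('pics/c.png',np.hstack([cv2.resize(a[150:350,120:320],(400,400)),cv2.copyMakeBorder(cv2.resize(b,(400,300)),50,50,0,0,0)]))
E
```

```text
time: 20.35
tcp_pos: [519.6, 198.3, 162.6]
orientation: [-2.056, -2.373, 0.004]
contact_force: [0.9, -0.5, -3.6]
width: 54.3
grasp_force: 64.1
tcp [519.6 198.3 162.6] q [0.3  0.17 1.41 0.   1.56 0.16] t 20.35 w 54.3
shift cm [-35.52  -1.95  -0.21] toolx [-0.143  0.99  -0.   ] tooly [ 0.99   0.143 -0.003] toolz [-0.003 -0.001 -1.   ]
turn wz 8.19903134245925
```

View pics/c.png

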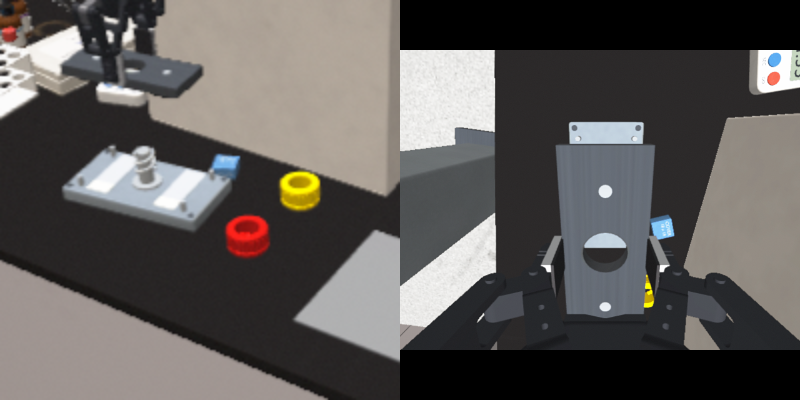

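The bar hangs level in the gripper, clear of the bare stud. Moving it to the mat.

```bash
python3 -m jog '-1.6 -0.09 0 0 0 0 1; -2.5 -0.13 0 0 0 0 1; -3.2 -0.18 0 0 0 0 1; -3.2 -0.18 0 0 0 0 1; -3.2 -0.18 0 0 0 0 1; -3.2 -0.18 0 0 0 0 1; -3.2 -0.18 0 0 0 0 1; -3.2 -0.18 0 0 0 0 1; -3.2 -0.18 0 0 0 0 1; -3.2 -0.18 0 0 0 0 1'
python3 -m jog '-2.7 -0.15 0 0 0 0 1; -1.6 -0.09 0 0 0 0 1; -0.9 -0.05 0 0 0 4.1 1; 0 0 2 0 0 4.1 1; 0 0 3 0 0 0 1; 0 0 3 0 0 0 1; 0 0 3 0 0 0 1; 0 0 2 0 0 0 1; 0 0 0 0 0 0 1; 0 0 0 0 0 0 1'
python3 -c "
from h import *
plan([550,-150,12],0)"
```

```text
time: 21.28
tcp_pos: [545.8, -99.2, 163.4]
orientation: [-2.056, -2.373, 0.001]
contact_force: [0.8, -0.5, -3.0]
width: 54.1
grasp_force: 64.0
time: 22.12
tcp_pos: [549.8, -149.2, 33.2]
orientation: [-2.219, -2.219, 0.003]
contact_force: [0.2, -0.0, -1.2]
width: 54.0
grasp_force: 64.6
tcp [ 549.8 -149.2   33.2] q [-0.33  0.33  1.49  0.    1.32 -0.33] t 22.12 w 54.0
shift cm [-0.08  0.03  2.12] toolx [0.    1.    0.001] tooly [ 1.    -0.    -0.004] toolz [-0.004  0.001 -1.   ]
turn wz -0.00343377084394092
```

```bash
python3 -m jog '0 0 1.2 0 0 0 1; 0 0 0.5 0 0 0 1; 0 0 0 0 0 0 1; 0 0 0 0 0 0 1';python3 -m jog '0 0 0.2 0 0 0 1; 0 0 0 0 0 0 1; 0 0 0 0 0 0 1'; python3 -m jog '0 0 0.2 0 0 0 1; 0 0 0 0 0 0 1; 0 0 0 0 0 0 1';python3 -m jog '0 0 0.15 0 0 0 1; 0 0 0 0 0 0 1; 0 0 0 0 0 0 1'
```

```text
time: 22.45
tcp_pos: [551.0, -149.6, 18.1]
orientation: [2.221, 2.221, 0.0]
contact_force: [-0.1, -0.1, -2.0]
width: 54.1
grasp_force: 64.6
time: 22.7
tcp_pos: [551.1, -149.6, 16.1]
orientation: [2.221, 2.221, 0.001]
contact_force: [-0.3, 0.6, -2.8]
width: 54.0
grasp_force: 64.6
time: 22.95
tcp_pos: [550.8, -149.6, 13.7]
orientation: [-2.221, -2.221, -0.0]
contact_force: [0.1, 0.5, -2.0]
width: 54.4
grasp_force: 64.6
time: 23.2
tcp_pos: [550.8, -149.5, 12.1]
orientation: [-2.221, -2.221, -0.0]
contact_force: [0.5, 0.1, -2.9]
width: 53.7
grasp_force: 64.6
```

```bash
python3 -m jog '0 0 0.1 0 0 0 1; 0 0 0 0 0 0 1; 0 0 0 0 0 0 1';python3 -m jog '0 0 0.1 0 0 0 1; 0 0 0 0 0 0 1; 0 0 0 0 0 0 1'; python3 -m jog '0 0 0.1 0 0 0 1; 0 0 0 0 0 0 1; 0 0 0 0 0 0 1'
```

```text
time: 23.45
tcp_pos: [550.9, -149.6, 11.2]
orientation: [-2.221, -2.221, -0.0]
contact_force: [0.0, -0.3, -2.2]
width: 53.9
grasp_force: 64.6
time: 23.7
tcp_pos: [550.9, -149.6, 10.2]
orientation: [-2.221, -2.221, -0.0]
contact_force: [0.2, 0.1, -2.8]
width: 54.1
grasp_force: 64.7
time: 23.95
tcp_pos: [551.2, -149.6, 10.1]
orientation: [2.221, 2.221, 0.001]
contact_force: [-3.2, 0.8, 4.6]
width: 54.1
grasp_force: 65.4
```

Contact at the predicted height. Release and rise.

```bash
python3 -m jog '0 0 0 0 0 0 0.8; 0 0 0 0 0 0 0.5; 0 0 0 0 0 0 0; 0 0 0 0 0 0 0; 0 0 0 0 0 0 0; 0 0 -1 0 0 0 0; 0 0 -3 0 0 0 0; 0 0 -4 0 0 0 0; 0 0 -4 0 0 0 0; 0 0 -4 0 0 0 0'
python3 -m jog '0 -3 -2 0 0 0 0; 0 -3 -1 0 0 0 0; 0 -3 0 0 0 0 0; 0 -3 0 0 0 0 0; 0 0 0 0 0 0 0; 0 0 0 0 0 0 0; 0 0 0 0 0 0 0'
python3 - <<'E'
from h import *
a=snap('top')[200:350,120:480]; b=snap('scene')[200:370,140:440]
cv2.imwrite('pics/d.png',np.vstack([cv2.resize(a,(640,267)),cv2.resize(b,(640,330))]))
E
```

```text
time: 24.78
tcp_pos: [550.6, -149.5, 171.8]
orientation: [2.221, 2.221, 0.0]
contact_force: [1.7, -0.7, -0.5]
width: 85.0
grasp_force: 0.0
time: 25.37
tcp_pos: [431.4, -149.7, 200.2]
orientation: [2.221, 2.22, 0.001]
contact_force: [0.5, -0.6, -0.1]
width: 85.2
grasp_force: 0.0
```

View pics/d.png

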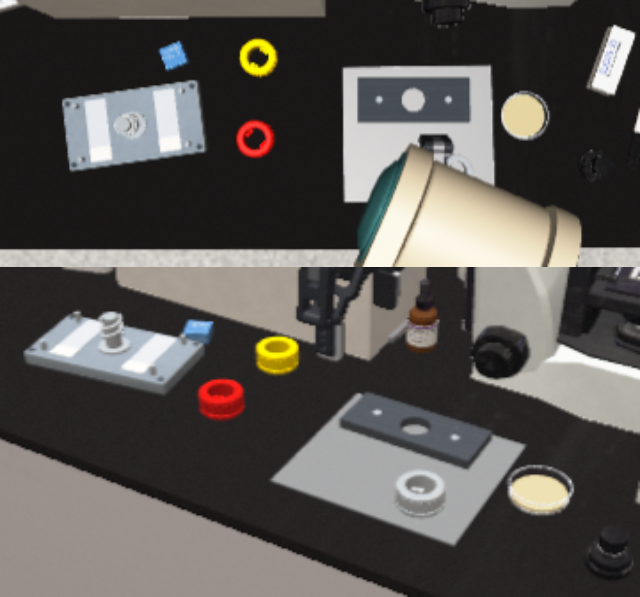

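The bar lies flat on the mat, at about (413,100) in the top crop, and the nut stands beside it. The bystanders are undisturbed.

```bash
python3 -c "
from cell import env
print(env.close_job())"
```

```text
the job is handed in; nothing more can be done
None
```

The nut is unscrewed and standing on the mat, the bar lies flat beside it, nothing around them was disturbed, and the job was handed in after about 25 of the 72 s; no verdict was returned.

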